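# Clear a punched slug from a press bolster T-slot

## Task

A brass slug is stuck in one of the three T-slots of the steel bolster plate. Take the orange-handled scraper from its stand, put its blade down into that slot between the slug and the red end stop, and push the slug along and out of the open end into the blue pan, touching it with the scraper only. Then leave the scraper standing upright in the slot, and leave the green-handled punch and the bolts in the other two slots where they are.

Things in the scene. Friction and masses are not known exactly. Their poses are not given: they have to be found in the camera images.
- plate: Fixed steel plate 260 x 190 mm, top 48 mm above the bench. Origin: centre of its underside; x axis along the slots to their open end at x = +130 mm, z up. T-slots at y = -65, 0, +65 mm: neck 28 mm wide, 14 mm deep; below it a chamber 50 mm wide, 20 mm high, floor at z = 14 mm. A red end stop, flush with the top, closes the slots from x = -130 to -114 mm.
- pan (a point): Centre of the floor of the blue catch pan fixed to the plate's open end: at x = +190, y = 0, z = 4 mm of the plate. The pan spans plate x = +130 to +250 mm and the plate's width, with walls 36 mm high on its three outer sides. What is pushed past x = +130 mm drops into it.
- slug: Loose brass disc, diameter 42 mm, 16 mm thick, about 0.18 kg, lying flat on the floor of any one of the three slots, its centre between x = -30 and +40 mm of the plate. Too wide to be lifted through the neck; slides with ordinary friction. Origin: centre of its underside. Its yaw means nothing.
- scraper: Loose, 0.22 kg, upright in the stand. Origin: centre of the blade's lower end, z up. Blade z 0 to 31 mm, 8 mm thick along x, 16 mm wide along y; square flange 44 mm, z 31 to 37 mm, wider than the slot neck: it rests on the stand or plate top and lets the tool stand there (blade then 3 mm off the slot floor); orange handle 28 x 28 mm, z 37 to 117 mm. Half-turn symmetric.
- scraper_grip (a point): Point on the scraper's axis, 92 mm above the blade's lower end (25 mm below the handle's top): a good height to grip the handle.
- stand: Fixed wooden block 200 x 80 x 40 mm. Origin: centre of its underside. Two square through pockets 30 x 30 mm at x = -55 and +55 mm, one holding the scraper, the other the punch. Lifting a tool 40 mm clears it.
- punch: Bystander: tool like the scraper with the same flange and handle, but the handle is green and below the flange is a round steel pin of 10 mm diameter. In the stand's other pocket. Origin: centre of the pin's lower end.
- tnut1: Bystander: T-nut, 44 x 44 x 14 mm, on the floor of another slot, with a bolt of 16 mm diameter and a dark nut standing up to 26 mm above the plate's top. Origin: centre of its underside.
- tnut2: Bystander: a second T-nut and bolt like tnut1, in the remaining slot. Origin: centre of its underside.
Mind the look-alikes: they are no part of the job. Of the things like the slug, leave any that is pink, purple or turquoise; of the rest the larger one is meant.

How it is judged (in metres and radians):
On the way, in this order (a step that is already met when the one before it is completed fails the run):
1. the scraper's blade is down in the slot that holds the slug, close behind or against it (z of scraper in the frame of plate below 0.034 m and horizontal distance between scraper and slug below 0.06 m and x of slug in the frame of plate below 0.13 m), for 0.1 s.
2. the slug has dropped into the blue pan (x of slug in the frame of plate between 0.14 and 0.25 m and z of slug in the frame of plate below 0.014 m), for 0.1 s.
At the end, for the whole second after the job is handed in: The slug lies at rest in the blue pan (centre at least 10 mm past the plate's open end, down on the pan floor); the scraper, released and at rest, stands upright within 11 degrees with its blade down in a slot of the plate (all of step 2 and y of slug in the frame of plate between -0.095 and 0.095 m and linear speed of each of slug, scraper below 0.02 m/s and z of scraper in the frame of plate between 0.008 and 0.034 m and x of scraper in the frame of plate between -0.13 and 0.135 m and y of scraper in the frame of plate between -0.095 and 0.095 m and angle between scraper's own z axis and vertical below 0.2 rad); the robot touches nothing.
It fails at once if the gripper touches the slug (contact force between the fingers and slug above 0.5 N).
It fails at once if a T-nut in another slot is shifted by more than 15 mm (distance of any of tnut1, tnut2 from where it was at the start of the episode above 0.015 m).
It fails at once if the punch is shifted by more than 20 mm (distance of punch from where it was at the start of the episode above 0.02 m).
It also fails if it takes over 48 s, if anything falls off the work surface, if the arm or the gripper's body presses on something with over 40 N, if the wrist force passes 120 N, or if a joint passes its speed limit or range.

## Robot

A 7-joint arm with a two-finger parallel gripper is mounted at the origin on the work surface. World frame = base frame: x ahead of the robot, y to its left, z up, the work surface at z = 0. Lengths are in mm, angles in rad, forces in N, time in s.
With the tool pointing down it reaches from about 400 to 900 mm from the base axis. Payload 5.6 kg.
Tool frame: the origin (TCP) lies midway between the tips of the shut fingers; the grasp point (between the pads) lies 19 mm behind it; z points along the fingers, y is the line along which they close (so a half turn about z gives the same grasp; the last joint's range is limited). The gripper opens to 92 mm and grips with 3 to 60 N. Pads are 20 mm wide; open, the fingers measure 128 mm over their backs; the gripper's body (75 mm by 189 mm) begins 69 mm behind the grasp point.
Start: joints at [-1.157, 0.468, -0.012, 1.603, 0.006, 1.071, -0.056], TCP at [286.741, 583.343, 214.592] pointing down, gripper open.
Joint ranges: [-2.53, 2.53], [-0.31, 2.02], [-1.57, 1.55], [0.28, 2.44], [-1.29, 4.43], [0.15, 1.84], [-2.92, 2.92]. Speed limits (rad/s): [2.57, 2.57, 3.14, 3.14, 3.14, 3.14, 3.14].

## Interface

Orientations are given as a rotation vector (axis times angle).
In Python, from cell import robot, grip, kin, viewer gives the robot as it stands. Calls block until the motion is done:
- robot.movep(position, orientation): joint-space move of the TCP to a pose.
- robot.servo_line(position, feed=150, rotation=None): straight line of the TCP; rotation=None keeps the orientation; feed is the mean speed in mm/s.
- robot.goto_joints(angles): joint-space move.
- grip(opening, newtons=None): opening from 0.0 (shut) to 1.0 (fully open); newtons is the grip in N (None keeps the last); returns when the fingers have stopped.
- robot.hold(seconds).
- kin.ik(position, orientation): joint angles nearest the present ones, or None.
- robot.observe(): the state.
- viewer.read_camera(name): name is "scene" or "top" or "wrist"; returns the picture (420x560x3 uint8, red, green, blue); there is no depth.
- viewer.camera_info(name): a dict with "camera_matrix" (3x3 intrinsics, pixels), "R" (3x3) and "t" (3): a world point X has camera coordinates R X + t. Camera axes: x right, y down, z forward; pixel columns grow to the right and rows downward; lengths in mm; the calibration is good to about 2 mm. A picture is of the moment at which its call begins: read the wrist's pose just before it. camera_info takes no time and is no camera call; for the wrist camera it gives the pose at the moment of the call.
A pose or a line that the arm cannot do raises robot.IKError and nothing moves.
- robot.job_done(): hands the job in; it is judged then, once.
Trained networks look in the newest picture that a camera, given by its name, has taken for a name from the list of things; names that differ only in an ending like _2 or _b are one class to them, and where a whole thing is asked for, a point or a joint stands for the part that bears it (a point fixed in the world has none). Each returns a list of dicts, best first, with "confidence" (0 to 1); they miss things now and then, are a little off and sometimes report something else, mostly with a low value. They report only what shows in the picture. A call takes as long as a camera call. They do not tell look-alikes from the thing itself.
- viewer.silhouettes(name, camera): "mask" (420x560 bool, what is visible of it).
- viewer.pinpoint(name, camera): "at" ([x, y, z] in mm, in the coordinates of the camera as it stood for that picture, good to about 4 mm: a listed point, or the origin of a listed thing).
The state is a dict: "t": time; "joints": joint angles; "joint_velocities": joint speeds; "joint_torque": joint torques, N m; "tcp_pos": TCP position; "tcp_rot": TCP orientation; "contact_force": force on the tool from outside, world axes, zero at the start; "wrist_torque": the same for the moment, N m; "grip_width": opening from 0.0 (shut) to 1.0 (fully open); "grip_force": force on a finger pad.
Only numpy, scipy, OpenCV 4.12 (cv2) and the standard library are available. Lean on these libraries where they do the work, as an engineer would, in place of code of your own. Each camera call takes 0.05 s, during which the arm holds its last target. There are 200 camera calls.

## Working session

There is one attempt and no reset: what is moved stays moved. The work goes in short steps, each a Python script; the robot and the scene stay as the last script left them, time stands still between calls to the robot, and variables do not carry over. Pictures are saved under pics/ and viewed, at most 10 in all, crops included, and the job is handed in when it is done.

```bash
mkdir -p pics; ls
cat > h.py <<'E'
import numpy as np, cv2
from cell import robot, grip, kin, viewer
def snap(c,fn=None):
    info=viewer.camera_info(c); im=viewer.read_camera(c)
    if fn: cv2.imwrite('pics/'+fn,im[:,:,::-1])
    return im,info
def w(info,p): return np.array(info["R"]).T@(np.array(p)-np.array(info["t"]))
def px(info,X):
    c=np.array(info["R"])@np.array(X)+np.array(info["t"]); u=np.array(info["camera_matrix"])@c; return u[:2]/u[2]
def ray(info,uv,z):
    R=np.array(info["R"]);C=-R.T@np.array(info["t"]);d=R.T@np.linalg.solve(np.array(info["camera_matrix"]),[*uv,1.])
    return C+d*(z-C[2])/d[2]
E
python3 - <<'E'
from h import *
np.set_printoptions(precision=1,suppress=True)
ims=[]
for c in("top","scene"):
    im,i=snap(c,c+'0.png')
    for n in("plate","pan","slug","scraper","scraper_grip","stand","punch","tnut1"):
        for d in viewer.pinpoint(n,c):
            X=w(i,d["at"]); print(c,n,round(d["confidence"],2),X,px(i,X))
s=robot.observe(); print(s["t"],s["tcp_rot"])
E
```

```text
pics
top plate 0.66 [532.   27.5  -1.6] [240.2 202.1]
top pan 0.73 [345.4  21.6   3.2] [243.6 285.3]
top slug 0.8 [484.8 206.7   1.1] [160.7 224.3]
top slug 0.73 [554.8  96.1  12.5] [209.  191.9]
top slug 0.69 [619.3 174.8  -0.6] [175.1 165.2]
top slug 0.62 [688.5 190.3  -1.8] [168.5 135.7]
top slug 0.44 [556.5 180.6  -4.4] [172.9 192.7]
top scraper 0.8 [ 484.6 -306.8    8. ] [389.2 219.9]
top scraper_grip 0.64 [ 484.5 -308.6   99. ] [399.  216.8]
top scraper_grip 0.61 [ 593.2 -285.9   10.7] [378.2 172. ]
top stand 0.62 [ 533.3 -295.8   -3.4] [382.4 199. ]
top punch 0.69 [ 594.  -282.5    9. ] [376.6 171.8]
top tnut1 0.53 [556.2  26.7  15.6] [239.8 190.6]
top tnut1 0.44 [ 535.4 -297.3   -2.3] [383.2 198. ]
scene plate 0.87 [530.9  23.2   2.9] [323.6 253.9]
scene pan 0.76 [338.3  21.2   3.9] [309.1 198.7]
scene slug 0.96 [682.4 188.3   5.8] [434.7 307.4]
scene slug 0.78 [480.2 212.1   3.3] [409.9 234.3]
scene slug 0.73 [615.5 167.7  -1. ] [409.5 282.9]
scene slug 0.63 [551.5  93.2  19.7] [362.5 252.9]
scene scraper 0.59 [ 483.2 -306.4   11.7] [154.1 241.1]
scene scraper 0.41 [ 532.7 -294.6   -0.2] [157.5 262.3]
scene scraper_grip 0.56 [ 480.9 -308.5  103.2] [146.2 201.9]
scene stand 0.97 [ 532.7 -294.6    1.4] [157.4 261.7]
scene stand 0.43 [ 479.2 -305.4  101. ] [148.2 202.3]
scene punch 0.65 [ 591.8 -291.4    8.7] [154.1 280.8]
scene tnut1 0.83 [556.6  26.9  12.7] [328.1 258.9]
scene tnut1 0.72 [542.  -40.4  11.4] [291.8 255.6]
0.9 [0.7 3.1 0. ]
```

View pics/top0.png

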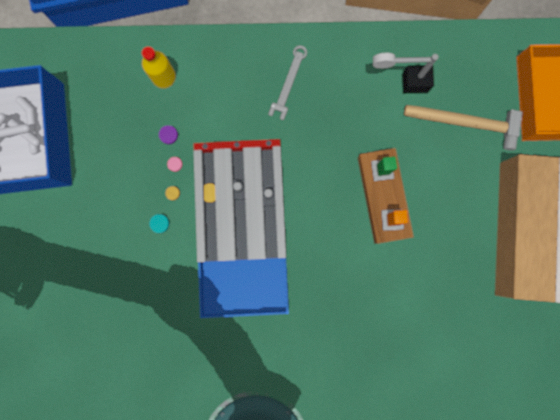

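View pics/scene0.png

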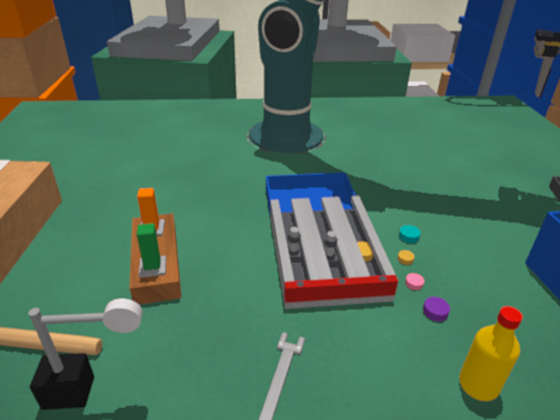

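The things like the slug in the top view are:
- purple disc (168,135)
- pink disc (175,164)
- small brass disc on the bench (172,193)
- turquoise disc (159,223)
- brass disc in the slot (209,192)

The one in the slot is the target, being the larger brass disc and lying in the y≈-65 slot. The orange scraper is at (399,216) and the green punch at (387,165). The bolts are at (238,186) and (268,193). Next I'll check both closely with the wrist camera.

```bash
cat >> h.py <<'E'
from scipy.spatial.transform import Rotation as Ro
def down(yaw):
    "tool down, closing line (tool y) at world yaw; picks one of the two half turns with joint 7 nearer centre"
    return [ (Ro.from_euler('z',yaw+k*np.pi-np.pi/2)*Ro.from_euler('x',np.pi)).as_rotvec() for k in (0,1)]
def best(p,yaw):
    c=[(abs(q[6]),tuple(r)) for r in down(yaw) for q in [kin.ik(p,r)] if q is not None]
    return np.array(min(c)[1]) if c else None
E
python3 - <<'E'
from h import *
np.set_printoptions(precision=3,suppress=True)
print(Ro.from_rotvec(down(0.2)[0]).as_matrix())
for p,y in (([550,60,330],0),([484,-307,300],.2),([401,88,90],.03),([630,95,120],.03)):
    for r in down(y): print(p,kin.ik(p,r))
r=best([520,50,330],0.03); robot.movep([520,50,330],r)
im,i=snap("wrist","w_plate.png")
for n in("plate","pan","slug","tnut1"):
    for d in viewer.pinpoint(n,"wrist"):
        X=w(i,d["at"]); print(n,round(d["confidence"],2),X,px(i,X))
print(robot.observe()["t"])
E
```

```text
[[ 0.199 -0.98  -0.   ]
 [-0.98  -0.199 -0.   ]
 [ 0.     0.    -1.   ]]
[550, 60, 330] [ 0.766  0.529 -1.306  1.648  0.52   1.371  2.529]
[550, 60, 330] [-0.609  0.207  0.521  1.729 -0.109  1.234 -0.061]
[484, -307, 300] [-0.442  0.55   1.362  1.75  -0.558  1.309 -1.896]
[484, -307, 300] [-0.265  0.361  1.001  1.743 -0.322  1.215  1.021]
[401, 88, 90] [-0.152  0.279 -0.163  2.254  0.078  0.613  2.799]
[401, 88, 90] [-0.641  0.276  0.391  2.283 -0.183  0.609 -0.083]
[630, 95, 120] [-0.036  0.565 -0.227  1.699  0.155  0.896  2.845]
[630, 95, 120] [-0.533  0.578  0.457  1.735 -0.312  0.901  0.085]
plate 0.95 [531.64   33.242   0.877] [284.596 183.507]
plate 0.43 [ 478.203 -306.515   12.776] [250.826 352.75 ]
pan 0.68 [342.702  22.428   6.276] [171.865 186.76 ]
slug 0.82 [554.212  94.567  15.115] [300.559 147.76 ]
slug 0.73 [552.758 182.322   0.232] [302.078  89.219]
slug 0.67 [685.719 194.764   4.377] [389.681  83.327]
slug 0.63 [619.767 174.218   0.169] [344.71   96.352]
slug 0.6 [482.238 208.7     3.716] [256.617  68.551]
tnut1 0.58 [553.671  27.18   16.708] [298.025 189.506]
tnut1 0.58 [539.221 -40.235  17.344] [287.506 227.886]
3.275
```

View pics/w_plate.png

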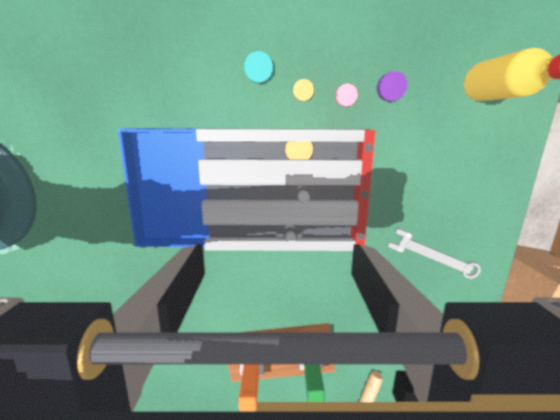

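The wrist view shows the brass slug in the upper slot at (299,148) and the red stop at x≈367. The small brass, pink, purple and turquoise discs are outside the plate. One close crop will confirm the choice, and I'll measure the plate yaw from the top surface's red and white edges.

Run:
```python
from h import *
np.set_printoptions(precision=1,suppress=True)
im=cv2.imread('pics/w_plate.png'); 
cv2.imwrite('pics/crop.png',cv2.resize(im[45:260,190:390],None,fx=2.75,fy=2.75,interpolation=cv2.INTER_CUBIC))
i=viewer.camera_info("wrist")
h=cv2.cvtColor(im,cv2.COLOR_BGR2HSV)
red=((h[...,0]<6)|(h[...,0]>174))&(h[...,1]>130)&(h[...,2]>90); red[:, :330]=0; red[:, 420:]=0
white=(h[...,1]<40)&(h[...,2]>130); white[:,:195]=0; white[:,363:]=0; white[:120]=0; white[255:]=0
# white land boundaries -> plate y of slot edges
for c in (220,250,280,330,350):
    v=white[:,c].astype(int); e=np.flatnonzero(np.diff(v))+.5
    print(c,[ray(i,(c,a),48)[:2] for a in e])
for r in (135,155,170,200,220,240):
    x=np.flatnonzero(red[r]); 
    if len(x): print(r,x.min(),x.max(),ray(i,(x.min()-.5,r),48)[:2],ray(i,(x.max()+.5,r),48)[:2])
for name in("slug",):
    im2=viewer.read_camera("wrist")
    for d in viewer.silhouettes(name,"wrist"):
        m=d["mask"]; y,x=np.nonzero(m); zz=30 if m[140:156,285:315].any() else 16
        print(d["confidence"],x.mean(),y.mean(),m.sum(), ray(i,(x.mean(),y.mean()),zz),ray(i,(x.min(),y.mean()),zz)[0],ray(i,(x.max()+1,y.mean()),zz)[0])
```

```text
220 [array([433.5, 119.9]), array([431.4,  32.4]), array([430.9,  11.7]), array([430. , -26.3]), array([429.4, -52. ]), array([428.9, -73.1])]
250 [array([477.1, 121.3]), array([477.5,  37. ]), array([477.6,  11.5]), array([477.8, -24.7]), array([477.9, -50.4]), array([478. , -69.8])]
280 [array([520.6, 122.7]), array([523.5,  38.4]), array([524.3,  14.7]), array([525.6, -24.9]), array([526.2, -42. ]), array([526.3, -43.7]), array([526.5, -48.9]), array([527.2, -70. ])]
330 [array([593.2, 125. ]), array([600. ,  42.4]), array([602.1,  17.1]), array([605.4, -22.3]), array([605.9, -29.1]), array([606.6, -37.7]), array([607.3, -46.3]), array([609.1, -67.4])]
350 [array([622.3, 125.9]), array([630.5,  45. ]), array([633.4,  16.5]), array([637.3, -21.3]), array([639.7, -45.3]), array([641.8, -66.3])]
135 365 374 [644.4 117.5] [659. 118.]
155 358 372 [637.3  88.3] [659.6  89.1]
170 363 371 [647.3  66.2] [660.9  66.7]
200 359 367 [646.4  19.4] [660.4  19.8]
220 358 365 [648.4 -13.4] [661.1 -13. ]
240 355 364 [647.3 -47.6] [663.4 -47.1]
0.92 391.2527322404372 85.05601092896175 732 [685.  189.8  16. ] 662.1861314684611 708.497687606377
0.77 302.3954802259887 88.96327683615819 354 [552.5 180.2  16. ] 538.4194865657978 569.9112655624698
0.71 297.7238307349666 149.25167037861917 449 [549.1  92.3  30. ] 527.970027069763 571.0792324791311
0.62 258.0107671601615 66.20995962314939 743 [485.5 209.2  16. ] 464.9509799216255 507.5762624522176
0.6 345.3641456582633 93.5126050420168 357 [617.6 175.8  16. ] 601.9556423029717 635.0773535575231
```

View pics/crop.png

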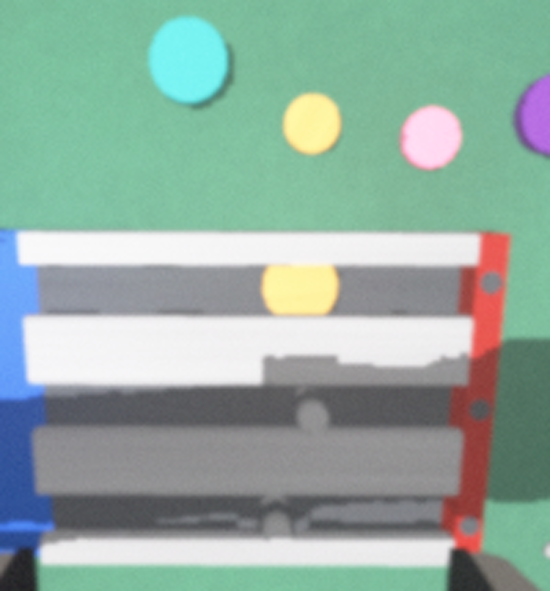

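The crop confirms it: the larger brass disc is in the slot nearest +y, cut off by the neck edges at full width. The bench one is clearly smaller. The plate frame is origin ≈(530.5, 26.6), with x axis = -(cos .032, sin .032). The slug fits the slot line to within 1 mm. Now a close look at the scraper.

Run:
```python
from h import *
np.set_printoptions(precision=2,suppress=True)
p=[483,-290,330]
robot.movep(p,best(p,0.2))
im,i=snap("wrist","w_scr.png")
for n in("scraper","scraper_grip","punch","stand"):
    for d in viewer.pinpoint(n,"wrist"):
        X=w(i,d["at"]); print(n,round(d["confidence"],2),X,px(i,X))
h=cv2.cvtColor(im,cv2.COLOR_RGB2HSV)
for nm,lo,hi in(("or",(6,150,150),(14,255,255)),("gr",(50,120,60),(75,255,255))):
    m=cv2.inRange(h,lo,hi); n,l,s,c=cv2.connectedComponentsWithStats(m)
    for k in range(1,n):
        if 300<s[k,4]<20000:
            cn=cv2.findContours((l==k).astype(np.uint8),0,2)[0][0]
            b=cv2.boxPoints(cv2.minAreaRect(cn)); print(nm,s[k],b.tolist(),[ray(i,q,126)[:2] for q in b])
s=robot.observe();print(s["t"],s["tcp_pos"],-np.array(i["R"]).T@i["t"])
```

```text
scraper 0.91 [ 480.4  -306.71   14.15] [273.54 184.3 ]
scraper_grip 0.6 [ 482.94 -307.13  101.03] [274.46 197.8 ]
punch 0.55 [ 591.   -291.95    9.09] [340.23 188.27]
stand 0.78 [ 539.53 -291.88    0.71] [309.74 181.15]
or [266 181  19  30 496] [[264.7310485839844, 209.2276153564453], [267.1241760253906, 180.51036071777344], [285.0827941894531, 182.0069122314453], [282.6896667480469, 210.7241668701172]] [array([ 472.58, -318.44]), array([ 468.38, -280.67]), array([ 491.02, -277.98]), array([ 495.87, -315.72])]
or [ 316  365  102   38 2028] [[316.0, 365.0], [417.0, 365.0], [417.0, 402.0], [316.0, 402.0]] [array([ 597.27, -548.24]), array([ 749.73, -516.91]), array([ 774.22, -587.07]), array([ 614.76, -619.84])]
4.9167 [ 483.55 -289.06  329.95] [ 466.86 -207.01  501.12]
```

View pics/w_scr.png

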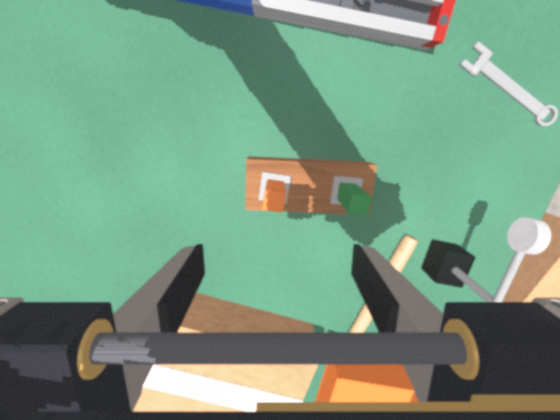

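The scraper (orange top at (275,196), flange at (275,186)) is at ≈(482.5,-307) with yaw ≈0.14. The green punch at (353,197) is 110 mm away. The heights agree: origin z≈9, grip z≈101. I'll grasp now.

Run:
```python
from h import *
np.set_printoptions(precision=2,suppress=True)
r=down(0.14)[1]
robot.movep([482.5,-307.3,190],r)
robot.servo_line([482.5,-307.3,82],feed=80)
s=robot.observe(); print(s["tcp_pos"],s["contact_force"])
grip(0.0,40)
s=robot.observe(); print(s["grip_width"]*92,s["grip_force"],s["contact_force"],s["wrist_torque"])
robot.servo_line([482.5,-307.3,205],feed=80)
s=robot.observe(); print(s["grip_width"]*92,s["grip_force"],s["contact_force"],s["tcp_pos"],s["t"])
r2=down(0.032)[1]
ex=-np.array([np.cos(.032),np.sin(.032)]); ey=np.array([-ex[1],ex[0]]); ey=np.array([np.sin(.032),-np.cos(.032)])
P=lambda x,y: np.array([530.5,26.6])+x*ex+y*ey
q=P(-76,-65); print(q)
robot.servo_line([*q,205],feed=150,rotation=r2)
im,i=snap("wrist","w_over.png")
for c in("wrist","top","scene"):
    if c!="wrist": im,i=snap(c,c+"_over.png")
    for n in("scraper","scraper_grip","slug","punch"):
        for d in viewer.pinpoint(n,c): print(c,n,round(d["confidence"],2),w(i,d["at"]))
s=robot.observe();print(s["tcp_pos"],s["tcp_rot"],r2,s["t"])
```

```text
[ 482.83 -307.47   82.51] [-0.23  0.23  0.41]
28.364642991924647 38.6409455537796 [ 0.41 -0.86 -1.  ] [-0.09  0.13  0.01]
28.494163179755716 38.64863097667694 [ 0.    0.1  -2.13] [ 482.24 -307.14  204.54] 9.7
[604.38  94.  ]
wrist scraper 0.74 [600.26  89.02 133.12]
wrist scraper_grip 0.56 [606.86  93.1  223.48]
wrist slug 0.91 [549.93 181.98   0.21]
wrist slug 0.84 [621.61 174.31  -0.96]
wrist slug 0.81 [553.93  94.55  12.1 ]
wrist slug 0.75 [685.82 193.84   2.19]
wrist slug 0.69 [482.7  209.95  -1.78]
wrist slug 0.57 [559.05  28.35  13.9 ]
top scraper 0.63 [606.02  92.42 135.26]
top scraper 0.59 [533.1   27.9   -1.59]
top scraper 0.57 [558.49  24.74  17.91]
top scraper_grip 0.56 [604.38  91.58 227.38]
top slug 0.67 [483.39 205.87   2.68]
top slug 0.6 [553.25  94.55  15.04]
top slug 0.46 [555.12 184.41  -2.56]
top slug 0.44 [608.36  94.3  223.45]
top punch 0.65 [ 591.1  -286.73   10.92]
scene scraper 0.79 [606.39  91.89 134.44]
scene scraper 0.37 [ 588.17 -293.62   10.57]
scene scraper_grip 0.61 [598.85  93.07 225.08]
scene slug 0.82 [616.2  168.8   -1.35]
scene slug 0.76 [685.22 189.4    3.57]
scene slug 0.58 [552.15 179.2   -0.04]
scene slug 0.54 [479.64 208.14   0.38]
scene slug 0.46 [548.61  91.68  17.18]
scene slug 0.28 [341.45  19.41   3.98]
scene punch 0.85 [ 592.44 -292.19   12.54]
[604.36  93.98 204.97] [-2.19 -2.26  0.  ] [2.19 2.26 0.  ] 13.4
```

View pics/scene_over.png

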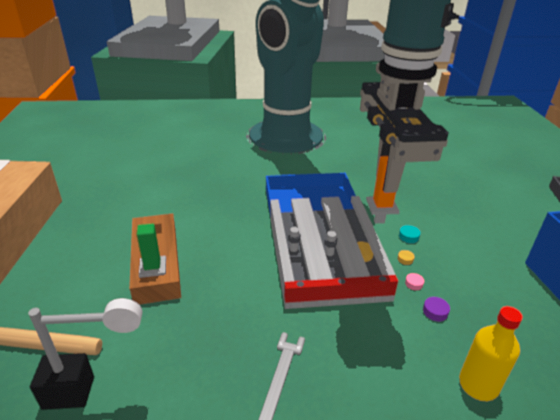

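The scraper hangs upright in the gripper at (383,195), with the punch still in its stand. The measured blade origin is ≈1.5 mm toward -y, which is inside the ±6 mm neck margin. I'll correct by 1 mm and lower it while watching the force.

Run:
```python
from h import *
np.set_printoptions(precision=2,suppress=True)
robot.servo_line([604.4,95,140],feed=100)
for z in (120,110,100,95,91.5):
    robot.servo_line([604.4,95,z],feed=40)
    s=robot.observe(); print(s["tcp_pos"],s["contact_force"],s["wrist_torque"],s["t"])
    if abs(s["contact_force"][2]+2.13)>6: print("stop");break
for c in("top","scene","wrist"):
    im,i=snap(c,c+"_in.png")
    for n in("scraper","slug"):
        for d in viewer.pinpoint(n,c):
            X=w(i,d["at"])
            if abs(X[1]-93)<15: print(c,n,round(d["confidence"],2),X)
```

```text
[604.44  94.9  119.91] [ 0.18 -0.01 -1.73] [-0.06  0.09  0.01] 14.85
[604.21  94.95 109.67] [-0.42 -0.23 -2.07] [-0.08 -0.02  0.  ] 15.25
[604.15  94.94  99.64] [-0.01 -0.56 -1.32] [-0.07  0.04 -0.02] 15.65
[604.19  94.97  94.7 ] [ 0.24  0.24 -2.55] [-0.05  0.04  0.02] 15.925
[604.23  95.    91.27] [-0.01 -0.4  -0.88] [-0.09  0.05 -0.03] 16.175
top scraper 0.5 [604.02  93.3   15.83]
scene scraper 0.69 [605.34  97.68  18.3 ]
scene slug 0.37 [548.37  95.35  20.43]
wrist scraper 0.67 [601.53  95.98  21.05]
wrist slug 0.95 [550.63  92.11  12.42]
```

View pics/wrist_in.png

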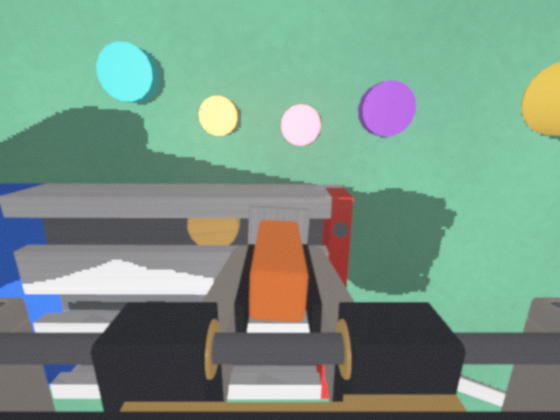

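The blade is down in the slot: flange at (278,215), slug just to its left at (213,228), and no vertical load. I'll push along the slot axis.

Run:
```python
from h import *
np.set_printoptions(precision=2,suppress=True)
ex=-np.array([np.cos(.032),np.sin(.032)]); ey=np.array([np.sin(.032),-np.cos(.032)])
P=lambda x,y: np.array([530.5,26.6])+x*ex+y*ey
for x in (-60,-40,-20,0,30,60,90,115,131):
    robot.servo_line([*P(x,-66),91.3],feed=50)
    s=robot.observe(); print(x,s["tcp_pos"],s["contact_force"],s["t"])
    if np.abs(s["contact_force"]).max()>20: print("stop");break
for c in("top","scene"):
    im,i=snap(c,c+"_push.png")
    for n in("scraper","slug"):
        for d in viewer.pinpoint(n,c):
            X=w(i,d["at"]); 
            if X[1]<150: print(c,n,round(d["confidence"],2),X)
```

```text
-60 [588.23  94.66  91.47] [ 0.08 -0.6  -1.87] 17.1
-40 [567.99  93.99  91.33] [ 0.1  -0.44 -2.09] 17.65
-20 [547.71  93.39  91.25] [-0.33  0.21 -2.26] 18.2
0 [527.68  92.73  91.24] [-0.19  0.5  -2.27] 18.75
30 [498.02  91.75  91.27] [-0.03  0.72 -3.51] 19.5
60 [467.92  90.8   91.24] [ 0.69 -0.55 -1.42] 20.25
90 [437.88  89.8   91.22] [-0.18  0.1  -2.72] 21.0
115 [412.93  89.04  91.26] [-0.3   0.49 -2.48] 21.65
131 [396.89  88.49  91.28] [ 0.23 -0.81 -2.5 ] 22.1167
top scraper 0.48 [399.16  86.74  16.14]
top slug 0.54 [370.85  93.86   1.35]
scene scraper 0.69 [397.37  88.21  20.36]
scene slug 0.46 [369.82  90.17  10.96]
```

View pics/scene_push.png

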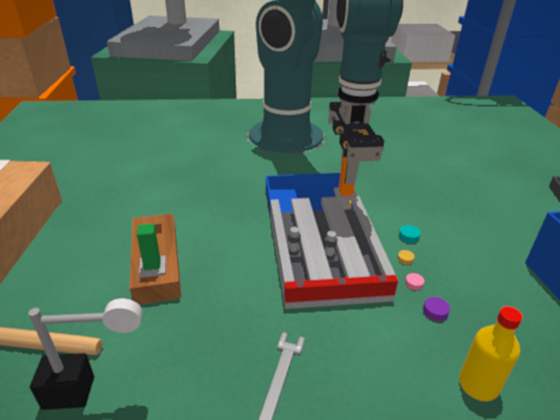

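The scraper stands at the slot's open end at (345,200) and the slug is past it at plate x≈158. Next I'll draw back, set the flange on the plate, release, and look.

```bash
python3 - <<'E'
from h import *
np.set_printoptions(precision=2,suppress=True)
ex=-np.array([np.cos(.032),np.sin(.032)]); ey=np.array([np.sin(.032),-np.cos(.032)])
P=lambda x,y: np.array([530.5,26.6])+x*ex+y*ey
q=P(20,-65.5)
robot.servo_line([*q,91.3],feed=80)
for z in np.arange(90.8,87.5,-.5):
    robot.servo_line([*q,z],feed=10); s=robot.observe(); print(s["tcp_pos"][2],s["contact_force"])
    if s["contact_force"][2]>1.5: break
grip(1.0); robot.hold(.3)
z=s["tcp_pos"][2]
robot.servo_line([*q,200],feed=100)
robot.movep([560,-80,330],best([560,-80,330],.032))
for c in("top","scene"):
    im,i=snap(c,c+"_end.png")
    for n in("scraper","scraper_grip","slug","punch","tnut1"):
        for d in viewer.pinpoint(n,c):
            X=w(i,d["at"]); 
            if X[1]<150: print(c,n,round(d["confidence"],2),X)
s=robot.observe();print(s["t"],s["contact_force"])
E
python3 -c "
import cv2;a=cv2.imread('pics/top_end.png')[120:330,180:300];b=cv2.imread('pics/scene_end.png')[160:310,250:410]
cv2.imwrite('pics/end.png',cv2.hconcat([cv2.resize(a,(330,578)),cv2.resize(b,(460,578))]))"
```

```text
90.8100341357278 [ 0.33  0.43 -2.5 ]
90.27591067777523 [-0.07 -0.01 -1.34]
89.90538832565787 [-0.99 -0.18 -0.24]
89.89809872452106 [-1.86  0.44  5.62]
top scraper 0.71 [510.87  90.35  16.73]
top scraper_grip 0.87 [508.76  90.91 109.8 ]
scene scraper 0.83 [508.49  93.74  18.63]
scene scraper_grip 0.6 [505.62  92.2  111.68]
scene slug 0.73 [370.75  91.74   8.98]
scene punch 0.91 [ 590.51 -289.98   10.  ]
scene tnut1 0.92 [560.94  25.38  11.74]
scene tnut1 0.74 [541.67 -36.03  13.61]
29.025 [-0.82 -0.58 -0.67]
```

View pics/end.png

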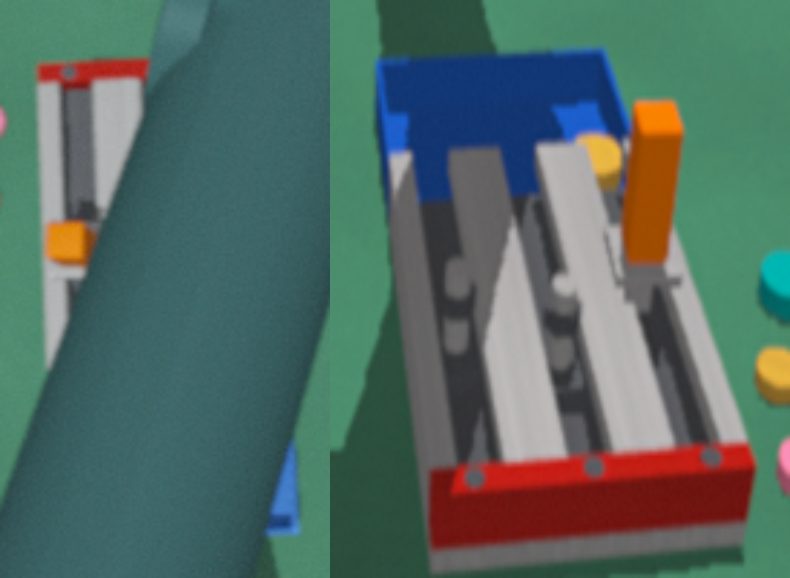

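The slug lies flat in the pan, at (598,160) in the crop, with its centre ≈27 mm past the plate's edge. The scraper stands upright in the slot, and the bolts and punch haven't moved.

```bash
python3 -c "
from h import *
print(robot.job_done())"
```

```text
the job is handed in; nothing more can be done
None
```

The job is handed in after about 29 s of robot time: the last pictures show the slug in the blue pan, the scraper released and upright in its slot, and the punch and both bolts unmoved; no verdict came back.

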